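# Close the press mould in the pull-out tray

### The arm

A 7-joint arm with a two-finger parallel gripper is mounted at the origin on the work surface. World frame = base frame: x ahead of the robot, y to its left, z up, the work surface at z = 0. Lengths are in m, angles in rad, forces in N, time in s.
With the tool pointing down it reaches from about 0.4 to 0.9 m from the base axis. Payload 5.5 kg.
Tool frame: the origin (TCP) lies where the fingers leave the gripper's body, on its centre line; the fingertips stand 73 mm ahead of it and the grasp point (between the pads) lies 54 mm ahead of it (manip.tip_extent is the distance from the TCP to the fingertips, in m); z points along the fingers, y is the line along which they close (so a half turn about z gives the same grasp; the last joint's range is limited). The gripper opens to 85 mm and grips with 20 to 120 N. Pads are 22 mm wide; open, the fingers measure 114 mm over their backs; the gripper's body (76 mm by 85 mm) begins 54 mm behind the grasp point. The pads swing forward as they close: fully open they stand 13 mm farther back than shut.
Start: joints at [1.46, 0.501, -0.427, 1.55, 0.221, 1.138, -0.21], TCP at [0.237, -0.605, 0.304] pointing down, gripper open.
Joint ranges: [-2.88, 2.88], [-0.31, 2.03], [-1.54, 1.56], [0.2, 2.42], [-1.41, 4.55], [0.19, 2.02], [-2.57, 2.57]. Speed limits (rad/s): [2.57, 2.57, 3.14, 3.14, 3.14, 3.14, 3.14].

### API

Orientations are given as a unit quaternion [x, y, z, w].
In Python, from cell import manip gives the robot as it stands.
- The arm moves only by the tool jog_arm, never from a script. Its arguments are lists of equal length, an entry for each row: "fingers": the opening, from 0 (shut) to 1 (fully open); "delta_pos": the shift along the tool's x, y, z in mm, a list of three; "roll": the turn about the tool's z in rad. A call has 1 to 5 rows; each row shifts and turns the commanded pose from where the row before left it, along the tool's axes as they then stand; what a row does not reach is not made up. A row lasts 1/8 s, in which the tool goes at most 62.5 mm and 10.7 degrees, less where a joint would pass 70% of its speed; a pose out of reach is approached as far as the arm can. A call with a gripper value outside its range is refused whole. The fingers move at their own pace and stop on an object; the grip force is fixed at half the most. Time passes only in rows, so rows that do not move let the fingers close. It gives the time, the measured TCP pose, the force, the opening and the grip force at its end, in the units of the state.
- manip.get_obs(): the state, without advancing time (a new reading comes with each control period).
- manip.grab_frame(name): name is "side" or "top" or "wrist"; returns the picture (384x512x3 uint8, blue, green, red); there is no depth.
- manip.camera_info(name): a dict with "vfov" (degrees; the focal length in pixels is half the picture's height over the tangent of half this angle, whatever the lens; pixels are square), "cx", "cy" (the principal point, pixels), "camera_from_world" (4x4, takes a point from world to camera coordinates); the wrist camera has in their place "tool_from_camera" (4x4, takes a point from camera to tool coordinates, whose origin is the TCP and whose axes are the flange's). Camera axes: x right, y down, z forward; pixel columns grow to the right and rows downward; lengths in m; the calibration is good to about 2 mm. A picture is of the moment at which its call begins: read the wrist's pose just before it. camera_info takes no time and is no camera call.
- manip.job_done(): hands the job in; it is judged then, once.
The state is a dict: "time": time; "joints": joint angles; "qd": joint speeds; "joint_efforts": joint torques, N m; "tool_pos": TCP position; "ee_rot": TCP orientation; "wrist_force": force on the tool from outside, world axes, zero at the start; "wrist_torque": the same for the moment, N m; "finger_gap": finger opening in m; "grasp_force": force on a finger pad.
Only numpy, scipy, OpenCV 4.12 (cv2) and the standard library are available. Lean on these libraries where they do the work, as an engineer would, in place of code of your own. Each camera call takes 0.05 s, during which the arm holds its last target. There are 200 camera calls.

### The job

Pull the wooden tray out of the low plywood unit all the way to its stop. Then take the plaster mould lid off the sloping easel and lower it over the two steel pins of the mould half in the tray, without dropping it, until it lies flush; leave the tray fully out, let go, and leave the mug, the clay animal and the loop tool where they stand.

Things in the scene. Friction and masses are not known exactly. Their poses are not given: they have to be found in the camera images.
- cabinet: low plywood unit fixed to the table, 190 deep (x) x 200 wide (y) x 86 high mm, two flat 7 mm tiles lying on the rear of its top. Origin: centre of its underside; its own -x axis points out of the front, where the tray comes out. Front face at own x = -95.
- tray (a joint): travel of the wooden tray out of the unit along the unit's own -x, in m: 0 closed, 0.15 at the stop; may start up to 0.04 open. Front board 174 mm wide, its top edge 58 mm above the table; other tray walls lower. The lower plaster mould half (90 x 130 mm in x, y) is fixed in the tray; its centre is 78 mm behind the unit's front face when closed, 72 mm in front of it when fully out.
- tray_handle (a point): grip point in the middle of the tray's steel bar handle: round bar along the unit's y, 100 mm long, 35 mm in front of the tray's front board, 45 mm above the table (41 mm below the unit's top). Axes as the unit's; moves with the tray.
- seat (a point): centre of the flat top face of the lower mould half, midway between the pins, 46 mm above the table. Axes as the unit's (x towards the back, y along the row of pins, z up); moves with the tray.
- thick_pin (a point): centre of the foot of the thick steel pin, 45 mm from the seat centre at its +y: diameter 14 mm, 24 mm high, the upper 14 mm tapering to 6 mm at the tip.
- thin_pin (a point): centre of the foot of the thin steel pin, 45 mm from the seat centre at its -y: diameter 8 mm, 24 mm high, the upper 14 mm tapering to 4 mm at the tip.
- easel: wooden drying easel fixed to the table, 110 (x) x 150 (y) mm: a board rising away from its front at 34 degrees (0.6 rad) with a 12 mm ledge along its low edge. Origin: centre underneath, on the table; own -x is its low, front side.
- lid: upper mould half: plaster plate 90 x 130 x 16 mm (x, y, z), ~0.3 kg, on its middle a wooden grip bar 16 (x) x 60 (y) x 40 high, its top 56 mm above the underside. Origin: centre of underside; z = normal, grip side. Starts on the easel, z leaning 34 deg to the easel's front. Through holes: 17 mm at y = +45 for the thick pin, 11 mm at y = -45 for the thin pin; wrong way round it stays up.
- thick_hole (a point): centre of the 17 mm hole at the lid's underside, at lid (0, +45, 0) mm.
- mug: white mug, 76 mm across, 75 mm high, origin at the centre of its underside. Leave alone.
- animal: small unglazed clay animal on four legs, 80 mm long, 100 mm high, origin between its feet. Leave alone.
- loop_tool: clay loop tool with wooden handle lying flat, 170 mm long, 18 mm high, along its x. Leave alone.
Mind the look-alikes: they are no part of the job. Leave any blue, orange or yellow look-alike of the lid alone.

How it is judged:
By the outcome, as a careful person would: the job done as asked, in the order asked, and still so for the second after the job is handed in, with the robot touching nothing.
It also fails if it takes over 61 s, if anything falls off the work surface, if the arm or the gripper's body presses on something with over 40 N, if the wrist force passes 120 N, or if a joint passes its speed limit or range.

## Working session

There is one attempt and no reset: what is moved stays moved. The work goes in short steps, Python scripts to look and compute and a tool call to move; the robot and the scene stay as the last step left them, time stands still between calls to the robot, and variables do not carry over. Pictures are saved under pics/ and viewed, at most 10 in all, crops included, and the job is handed in when it is done.

Besides the shell and the picture viewer there is one more tool, called after ">>>" in YAML: its name, and indented under it one key for each argument. jog_arm: Moves the arm, as the interface text tells. Its arguments: {"type":"object","properties":{"fingers":{"type":"array","items":{"type":"number"}},"delta_pos":{"type":"array","items":{"type":"array","items":{"type":"number"}}},"roll":{"type":"array","items":{"type":"number"}}},"required":["fingers","delta_pos","roll"]}

```bash
mkdir -p pics; ls; python3 - <<'E'
from cell import manip
import cv2,numpy as np
np.set_printoptions(precision=4,suppress=True)
o=manip.get_obs(); print(o)
for n in("side","top","wrist"):
    f=manip.grab_frame(n); cv2.imwrite(f"pics/{n}0.png",f); print(n,manip.camera_info(n))
a=cv2.imread("pics/side0.png");b=cv2.imread("pics/top0.png")
E
```

```text
pics
{'time': 0.0, 'joints': array([ 1.4602,  0.5019, -0.4268,  1.5515,  0.2207,  1.1383, -0.2103]), 'qd': array([-0.0001, -0.0005,  0.0013,  0.0004,  0.0012, -0.0004,  0.0001]), 'joint_efforts': array([  0.0007, -56.9535,  -5.8156, -28.0941,   0.0108,   0.0121,
        -0.    ]), 'tool_pos': array([ 0.2371, -0.6046,  0.3028]), 'ee_rot': array([ 0.9826,  0.1858, -0.0001, -0.001 ]), 'wrist_force': array([ 0.0791, -0.1218,  0.5289]), 'wrist_torque': array([0.0114, 0.0067, 0.0162]), 'grasp_force': 0.0, 'finger_gap': 0.08571257958819922}
side {'vfov': 46.256697103536816, 'cx': 246.22123200046858, 'cy': 200.75769121187403, 'camera_from_world': array([[-0.7563, -0.654 , -0.0197,  0.4798],
       [-0.3815,  0.4652, -0.7988,  0.2821],
       [ 0.5315, -0.5966, -0.6013,  1.2385],
       [ 0.    ,  0.    ,  0.    ,  1.    ]])}
top {'vfov': 50.10976077113201, 'cx': 251.28575824549304, 'cy': 194.03069358072267, 'camera_from_world': array([[ 0.0142, -0.9999,  0.0052,  0.0101],
       [-0.9816, -0.0149, -0.1903,  0.576 ],
       [ 0.1904, -0.0024, -0.9817,  1.3006],
       [ 0.    ,  0.    ,  0.    ,  1.    ]])}
wrist {'vfov': 65.5627273944085, 'cx': 257.2689554104979, 'cy': 194.43255347633522, 'tool_from_camera': array([[ 0.0004, -0.9532, -0.3025,  0.0786],
       [ 1.    ,  0.0001,  0.0009,  0.0001],
       [-0.0008, -0.3025,  0.9532, -0.0694],
       [ 0.    ,  0.    ,  0.    ,  1.    ]])}
```

View pics/top0.png

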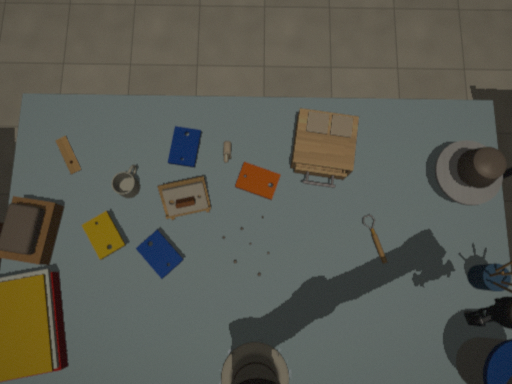

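View pics/side0.png

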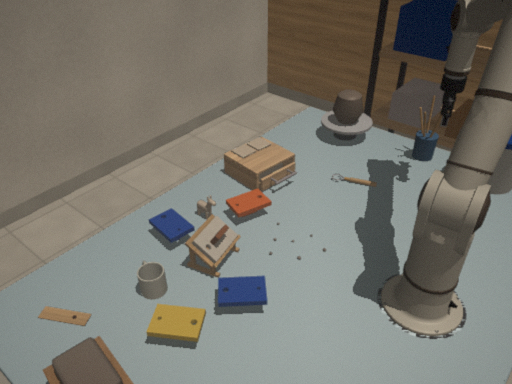

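Top view: the handle bar is at about (319,182) on the plywood unit at (325,145), and the white lid with its wooden grip is on the easel at (185,197). Possible look-alikes of the lid are blue (185,146), blue (160,253), orange (258,181) and yellow (104,235). I choose the white lid at (185,197). The mug is at (125,184), the animal at (227,150) and the loop tool at (375,240).

```bash
cat > h.py <<'E'
from cell import manip
import cv2,numpy as np
from scipy.spatial.transform import Rotation as R
np.set_printoptions(precision=4,suppress=True)
def cam(n,o=None):
    c=manip.camera_info(n); f=192/np.tan(np.radians(c["vfov"]/2))
    if n=="wrist":
        o=o or manip.get_obs(); T=np.eye(4);T[:3,:3]=R.from_quat(o["ee_rot"]).as_matrix();T[:3,3]=o["tool_pos"]
        M=T@c["tool_from_camera"]
    else: M=np.linalg.inv(c["camera_from_world"])
    return f,c["cx"],c["cy"],M
def ray(C,u,v):
    f,cx,cy,M=C; d=M[:3,:3]@np.array([(u-cx)/f,(v-cy)/f,1]); return M[:3,3],d/np.linalg.norm(d)
def onz(C,u,v,z):
    p,d=ray(C,u,v); return p+d*(z-p[2])/d[2]
def tri(A,B):  # rays (p,d)
    S=np.zeros((3,3));b=np.zeros(3)
    for p,d in(A,B):
        P=np.eye(3)-np.outer(d,d);S+=P;b+=P@p
    return np.linalg.solve(S,b)
def proj(C,X):
    f,cx,cy,M=C; q=np.linalg.inv(M)@np.append(X,1); return q[0]/q[2]*f+cx,q[1]/q[2]*f+cy
E
python3 - <<'E'
from h import *
b=cv2.imread("pics/top0.png");a=cv2.imread("pics/side0.png")
z=lambda i,x,y,w,h,s:cv2.resize(i[y:y+h,x:x+w],None,fx=s,fy=s,interpolation=cv2.INTER_CUBIC)
m=np.vstack([np.hstack([z(b,285,100,80,60*1+35,5)[:300*0+475][190:475],z(b,145,165,80,57,5)]),
 np.hstack([z(a,220,130,80,60,5),z(a,175,210,80,60,5)])])
m=np.clip(m.astype(float)*1.5,0,255).astype(np.uint8)
print(m.shape);cv2.imwrite("pics/crop1.png",m)
C=cam("top")
for u,v,zz in[(319,182,.045),(325,145,.09),(185,197,.05)]: print(onz(C,u,v,zz))
E
```

```text
(585, 800, 3)
[ 0.6223 -0.2076  0.045 ]
[ 0.7373 -0.2219  0.09  ]
[0.5635 0.2376 0.05  ]
```

View pics/crop1.png

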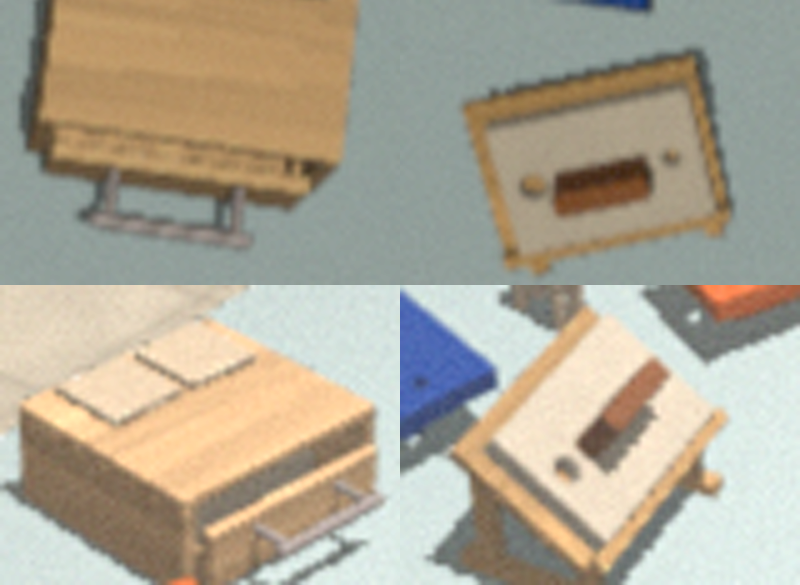

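The crop confirms the choice: the white lid on the easel has its large hole on the image left (about (172,202)) and its small hole on the right (about (199,196)). The tray is slightly open, with handle ends at about (302.6,181) and (334.6,186).

```bash
python3 - <<'E'
from h import *
print(manip.tip_extent)
C=cam("top")
for n,u,v,z in[("hL",302.6,181,.045),("hR",334.6,186,.045),("cabFL",285+40/5,100+(122+190)/5,.086),("cabFR",285+340/5,100+(162+190)/5,.086),
 ("thick",145+533/5-80,165+185/5,.06),("thin",145+672/5-80,165+157/5,.06)]:
    print(n,onz(C,u,v,z))
S=cam("side")
# thick hole in both: side crop (567,468)->
us,vs=175+(567-400)/5,210+(468-285)/5
print("thick tri",tri(ray(C,145+133/5,165+185/5),ray(S,us,vs)))
# bar-end pixels for the grip: top centre
E
```

```text
0.0726
hL [ 0.6249 -0.1527  0.045 ]
hR [ 0.6094 -0.2596  0.045 ]
cabFL [ 0.6775 -0.1165  0.086 ]
cabFR [ 0.6535 -0.3124  0.086 ]
thick [0.5444 0.279  0.06  ]
thin [0.5644 0.1888 0.06  ]
thick tri [0.5402 0.2741 0.0874]
```

>>> jog_arm:
  fingers: [0.6, 0.4, 0.35, 0.35, 0.35]
  delta_pos:
    - [30, -14, 0]
    - [52, -24, 0]
    - [52, -24, 0]
    - [52, -24, 0]
    - [52, -24, 0]
  roll: [0, 0, 0, 0, 0]

```text
time: 0.78
tool_pos: [0.4197, -0.4143, 0.3038]
ee_rot: [0.983, 0.186, -0.0, -0.0]
wrist_force: [0.6, 0.0, 0.1]
finger_gap: 0.0297
grasp_force: 0.0
```

>>> jog_arm:
  fingers: [0.35, 0.35, 0.35, 0.35, 0.35]
  delta_pos:
    - [52, -24, 0]
    - [52, -24, 0]
    - [52, -24, 0]
    - [52, -24, 0]
    - [52, -24, 0]
  roll: [0, 0, 0, 0, 0]

```text
time: 1.4
tool_pos: [0.6179, -0.2079, 0.3036]
ee_rot: [0.983, 0.186, -0.0, 0.0]
wrist_force: [0.4, -0.9, 0.0]
finger_gap: 0.03
grasp_force: 0.0
```

>>> jog_arm:
  fingers: [0.35, 0.35, 0.35, 0.35, 0.35]
  delta_pos:
    - [0, 0, 0]
    - [0, 0, 0]
    - [0, 0, 0]
    - [0, 0, 0]
    - [0, 0, 0]
  roll: [-0.18, -0.18, -0.18, -0.18, -0.18]

```text
time: 2.02
tool_pos: [0.6168, -0.2091, 0.3035]
ee_rot: [0.802, 0.597, -0.0, -0.0]
wrist_force: [0.9, -0.3, -0.2]
finger_gap: 0.0299
grasp_force: 0.0
```

>>> jog_arm:
  fingers: [0.35, 0.35]
  delta_pos:
    - [0, 0, 0]
    - [0, 0, 0]
  roll: [-0.16, 0]

```text
time: 2.28
tool_pos: [0.6168, -0.2092, 0.3034]
ee_rot: [0.754, 0.656, 0.0, -0.0]
wrist_force: [-0.2, 1.1, -0.1]
finger_gap: 0.0299
grasp_force: 0.0
```

```bash
python3 - <<'E'
from h import *
o=manip.get_obs(); f=manip.grab_frame("wrist"); cv2.imwrite("pics/w1.png",f)
C=cam("wrist",o); print(o["tool_pos"],o["ee_rot"])
for n,X in(("hL",[.6249,-.1527,.045]),("hR",[.6094,-.2596,.045]),("FL",[.6775,-.1165,.086]),("FR",[.6535,-.3124,.086])): print(n,proj(C,X))
E
```

```text
[ 0.6168 -0.2092  0.3034] [ 0.7544  0.6564  0.     -0.0005]
hL (np.float64(256.4786260295433), np.float64(120.15272889361992))
hR (np.float64(256.02245821024013), np.float64(214.3861938102245))
FL (np.float64(308.9962224360163), np.float64(73.58089812274389))
FR (np.float64(302.4698302608016), np.float64(267.49291737143795))
```

View pics/w1.png

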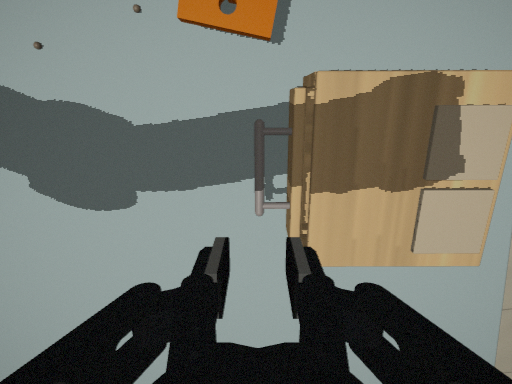

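Wrist view: the bar runs straight down column ~259.5, rows ~122 to 213. The front edge of the unit's top is at about (312,70)–(306,266), and the fingers are at the bottom. I'll measure the edges more precisely.

```bash
python3 - <<'E'
from h import *
o=manip.get_obs();C=cam("wrist",o)
g=cv2.cvtColor(cv2.imread("pics/w1.png"),cv2.COLOR_BGR2HSV).astype(int)
im=cv2.imread("pics/w1.png").astype(int); sat=im[...,2]-im[...,0]
# wood mask columns: first wood col per row (front board), bar: neutral (r-b > -8) between 245..275
P=[];Q=[]
for v in range(136,204,6):
    row=im[v,240:285]; d=(row[:,2]-row[:,0]); k=np.where(d>-4)[0]+240; k=k[k<280]
    w=np.where(sat[v,275:]>30)[0][0]+275
    P.append((k.mean() if len(k) else np.nan,v)); Q.append((w,v))
print(np.array(P)[:,0],np.array(Q)[:,0])
P=np.array([onz(C,u,v,.045) for u,v in P if not np.isnan(u)]); Q=np.array([onz(C,u,v,.058) for u,v in Q])
for A in(P,Q):
    c=np.polyfit(A[:,1],A[:,0],1); print("dx/dy",c[0],"x at y=-.206",np.polyval(c,-.206))
for u,v,z in((312,71,.086),(306,266,.086),(481,266,.086),(259.5,121,.045),(259.5,214,.045)): print(onz(C,u,v,z))
E
```

```text
[259.  258.5 258.5 258.5 259.  259.  258.5 259.5 259.  259.  259.  267. ] [289 290 289 288 288 288 288 288 287 287 287 290]
dx/dy 0.07794489762040703 x at y=-.206 0.6209577965663958
dx/dy 0.12802858407542553 x at y=-.206 0.6521342963284208
[ 0.6806 -0.1149  0.086 ]
[ 0.6573 -0.3113  0.086 ]
[ 0.8468 -0.3381  0.086 ]
[ 0.6281 -0.1541  0.045 ]
[ 0.6135 -0.2598  0.045 ]
```

>>> jog_arm:
  fingers: [0.22, 0.22, 0.22, 0.22, 0.22]
  delta_pos:
    - [2, 4, 40]
    - [0, 0, 45]
    - [0, 0, 45]
    - [0, 0, 30]
    - [0, 0, 20]
  roll: [0, 0, 0, 0, 0]

```text
time: 2.95
tool_pos: [0.6205, -0.2076, 0.1221]
ee_rot: [0.755, 0.656, -0.001, -0.001]
wrist_force: [0.2, -0.1, 0.6]
finger_gap: 0.0187
grasp_force: 0.0
```

>>> jog_arm:
  fingers: [0.22, 0.22, 0.22]
  delta_pos:
    - [0, 0, 12]
    - [0, 0, 12]
    - [0, 0, 0]
  roll: [0, 0, 0]

```text
time: 3.32
tool_pos: [0.6211, -0.2077, 0.0996]
ee_rot: [0.754, 0.657, -0.0, -0.0]
wrist_force: [-0.6, -0.7, -0.6]
finger_gap: 0.0188
grasp_force: 0.0
```

>>> jog_arm:
  fingers: [0, 0, 0, 0, 0]
  delta_pos:
    - [0, 0, 0]
    - [0, 0, 0]
    - [0, 0, 0]
    - [0, 0, 0]
    - [0, 0, 0]
  roll: [0, 0, 0, 0, 0]

```text
time: 3.95
tool_pos: [0.6214, -0.2077, 0.1003]
ee_rot: [0.754, 0.657, 0.0, 0.0]
wrist_force: [-1.9, 0.1, 1.0]
finger_gap: 0.0089
grasp_force: 58.7
```

>>> jog_arm:
  fingers: [0, 0, 0, 0, 0]
  delta_pos:
    - [0, -8, 0]
    - [0, -18, 0]
    - [0, -24, 0]
    - [0, -24, 0]
    - [0, -20, 0]
  roll: [0, 0, 0, 0, 0]

```text
time: 4.58
tool_pos: [0.5278, -0.195, 0.1003]
ee_rot: [0.754, 0.657, 0.001, 0.001]
wrist_force: [2.6, -0.4, -2.1]
finger_gap: 0.0086
grasp_force: 59.9
```

>>> jog_arm:
  fingers: [0, 0, 0]
  delta_pos:
    - [0, -16, 0]
    - [0, -10, 0]
    - [0, -5, 0]
  roll: [0, 0, 0]

```text
time: 4.95
tool_pos: [0.4974, -0.1908, 0.1003]
ee_rot: [0.754, 0.657, 0.0, 0.001]
wrist_force: [1.1, -1.0, -0.9]
finger_gap: 0.0086
grasp_force: 60.0
```

>>> jog_arm:
  fingers: [0, 0, 0, 0]
  delta_pos:
    - [0, -4, 0]
    - [0, -4, 0]
    - [0, -3, 0]
    - [0, 0, 0]
  roll: [0, 0, 0, 0]

```text
time: 5.45
tool_pos: [0.4865, -0.1893, 0.1002]
ee_rot: [0.754, 0.657, -0.0, 0.0]
wrist_force: [-0.4, -1.6, 5.4]
finger_gap: 0.0088
grasp_force: 60.7
```

>>> jog_arm:
  fingers: [0, 0, 0, 0]
  delta_pos:
    - [0, -3, 0]
    - [0, -2, 0]
    - [0, -2, 0]
    - [0, 0, 0]
  roll: [0, 0, 0, 0]

```text
time: 5.95
tool_pos: [0.4796, -0.1884, 0.1002]
ee_rot: [0.754, 0.657, -0.0, 0.0]
wrist_force: [-0.1, -2.6, 6.8]
finger_gap: 0.0088
grasp_force: 60.8
```

>>> jog_arm:
  fingers: [0, 0, 0]
  delta_pos:
    - [0, -2, 0]
    - [0, -2, 0]
    - [0, 0, 0]
  roll: [0, 0, 0]

```text
time: 6.32
tool_pos: [0.4756, -0.1878, 0.1002]
ee_rot: [0.754, 0.657, -0.0, 0.0]
wrist_force: [-0.8, -2.3, 7.0]
finger_gap: 0.0088
grasp_force: 60.8
```

>>> jog_arm:
  fingers: [0, 0, 0]
  delta_pos:
    - [0, -2, 0]
    - [0, -2, 0]
    - [0, 0, 0]
  roll: [0, 0, 0]

```text
time: 6.7
tool_pos: [0.4741, -0.1877, 0.1003]
ee_rot: [0.754, 0.657, 0.002, 0.002]
wrist_force: [8.3, -3.8, -3.3]
finger_gap: 0.0089
grasp_force: 59.7
```

>>> jog_arm:
  fingers: [0, 0, 0]
  delta_pos:
    - [0, -2, 0]
    - [0, -2, 0]
    - [0, 0, 0]
  roll: [0, 0, 0]

```text
time: 7.08
tool_pos: [0.4736, -0.1877, 0.1004]
ee_rot: [0.754, 0.657, 0.005, 0.004]
wrist_force: [19.5, -5.1, -18.5]
finger_gap: 0.0091
grasp_force: 58.5
```

>>> jog_arm:
  fingers: [0, 0.25, 0.25, 0.25, 0.25]
  delta_pos:
    - [0, 5, 0]
    - [0, 0, 0]
    - [0, 0, 0]
    - [0, 0, -15]
    - [0, 0, -60]
  roll: [0, 0, 0, 0, 0]

```text
time: 7.7
tool_pos: [0.4702, -0.1863, 0.1737]
ee_rot: [0.754, 0.657, -0.001, -0.003]
wrist_force: [0.7, 0.5, 1.1]
finger_gap: 0.0217
grasp_force: 0.0
```

>>> jog_arm:
  fingers: [0.25, 0.25, 0.25, 0.25]
  delta_pos:
    - [0, 0, -60]
    - [0, 0, -60]
    - [0, 0, -20]
    - [0, 0, 0]
  roll: [0, 0, 0, 0]

```text
time: 8.2
tool_pos: [0.4731, -0.1872, 0.3171]
ee_rot: [0.754, 0.657, 0.0, 0.002]
wrist_force: [0.3, 1.1, -0.7]
finger_gap: 0.0212
grasp_force: 0.0
```

```bash
python3 - <<'E'
from h import *
o=manip.get_obs(); f=manip.grab_frame("wrist"); t=manip.grab_frame("top"); s=manip.grab_frame("side")
cv2.imwrite("pics/w2.png",f);cv2.imwrite("pics/top2.png",t);cv2.imwrite("pics/side2.png",s)
np.save("w2.npy",np.r_[o["tool_pos"],o["ee_rot"]]); print(o["tool_pos"],o["ee_rot"])
E
```

```text
[ 0.4731 -0.1872  0.3171] [0.7538 0.6571 0.0002 0.002 ]
```

View pics/w2.png

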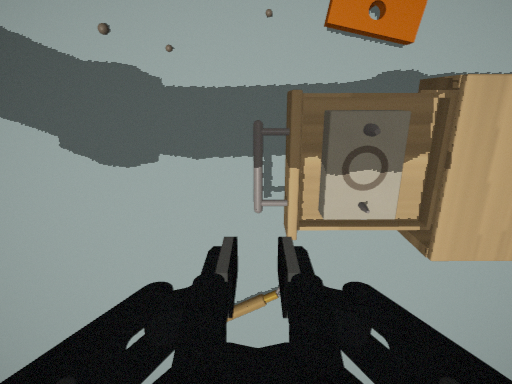

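Wrist view: the tray is fully out. The plaster half has corners at about (325,110), (409,109), (400,220) and (321,219), with the thick pin near (371,130) and the thin pin near (363,207). I'll measure the seat, then the lid.

```bash
python3 - <<'E'
from h import *
w=np.load("w2.npy");C=cam("wrist",dict(tool_pos=w[:3],ee_rot=w[3:]))
im=cv2.imread("pics/w2.png").astype(int)
# plaster in the tray: neutral tint (low r-b), bright; wood has high r-b
d=im[...,2]-im[...,0]; m=np.zeros(d.shape,np.uint8); sub=(d>-2)&(d<28)&(im[...,1]>70); m[100:230,312:415]=sub[100:230,312:415]
m=cv2.morphologyEx(m,cv2.MORPH_CLOSE,np.ones((15,15)));m=cv2.morphologyEx(m,cv2.MORPH_OPEN,np.ones((9,9)))
c=max(cv2.findContours(m,0,1)[0],key=cv2.contourArea); q=cv2.approxPolyDP(c,8,True)[:,0]; print(q.tolist(),cv2.contourArea(c))
W=np.array([onz(C,u,v,.046) for u,v in c[:,0]])
(r)=cv2.minAreaRect((W[:,:2]*1000).astype(np.float32)); print(r)
for n,u,v in(("thick",371,130),("thin",363,207)):
    for z in(.046,.07): print(n,z,onz(C,u,v,z))
cv2.imwrite("pics/seat.png",cv2.resize(np.clip(im[90:240,250:450]*1.6,0,255).astype(np.uint8),None,fx=4,fy=4,interpolation=cv2.INTER_CUBIC))
print("handle",onz(C,258.5,122,.045),onz(C,258.5,212,.045))
E
```

```text
[[325, 110], [323, 218], [393, 218], [409, 111]] 8662.5
((596.00830078125, -201.81558227539062), (128.1780242919922, 95.80113220214844), 82.16658782958984)
thick 0.046 [ 0.6079 -0.1606  0.046 ]
thick 0.07 [ 0.5992 -0.157   0.07  ]
thin 0.046 [ 0.5964 -0.2519  0.046 ]
thin 0.07 [ 0.5885 -0.2419  0.07  ]
handle [ 0.4839 -0.1348  0.045 ] [ 0.4694 -0.2413  0.045 ]
```

View pics/seat.png

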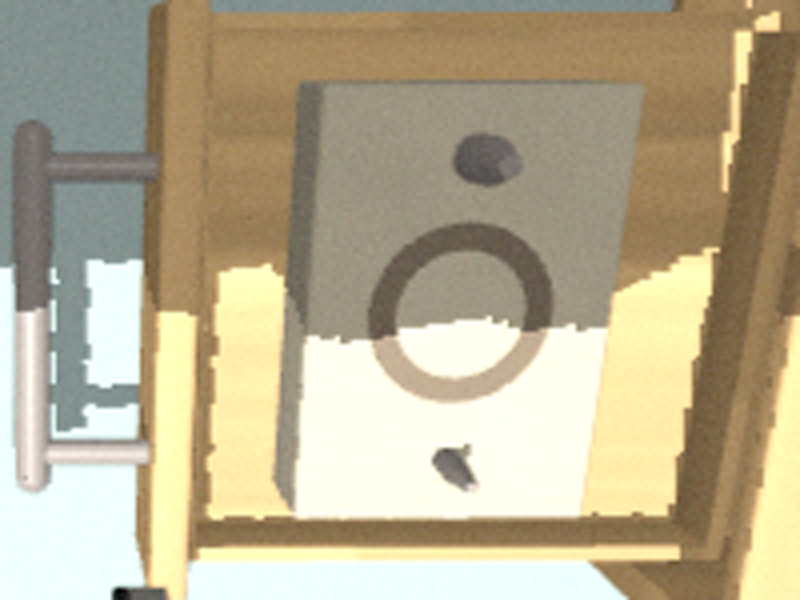

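Crop: ring centre at (365.3,168.3), thick pin foot ~(369,130), thin pin foot ~(361.7,205), top face corners (330.5,110.5), (410.5,112), (395,219) and (324,219).

```bash
python3 - <<'E'
from h import *
w=np.load("w2.npy");C=cam("wrist",dict(tool_pos=w[:3],ee_rot=w[3:]))
for n,x,y in(("ring",461,313),("thick",476,160),("thin",447,460),("c1",322,82),("c2",642,88),("c3",580,516),("c4",297,516)):
    print(n,onz(C,250+x/4,90+y/4,.046))
print("tips",onz(C,250+513/4,90+160/4,.07),onz(C,250+475/4,90+484/4,.07))
cx=[onz(C,250+x/4,90+y/4,.046) for x,y in((322,82),(642,88),(580,516),(297,516))];print("corner mean",np.mean(cx,0))
# lid on easel from top and side: hole centres and bar-top corners in first crops
T=cam("top");S=cam("side")
b=cv2.imread("pics/top2.png");a=cv2.imread("pics/side2.png")
z=lambda i,x,y,w,h,s:cv2.resize(i[y:y+h,x:x+w],None,fx=s,fy=s,interpolation=cv2.INTER_CUBIC)
m=np.hstack([z(b,155,170,58,50,7)[:, :400],z(a,182,215,57,50,7)[:,:399]]); cv2.imwrite("pics/lid2.png",np.clip(m*1.4,0,255).astype(np.uint8)); print(m.shape)
E
```

```text
ring [ 0.6004 -0.2038  0.046 ]
thick [ 0.6057 -0.1603  0.046 ]
thin [ 0.5949 -0.2491  0.046 ]
c1 [ 0.5641 -0.1333  0.046 ]
c2 [ 0.6516 -0.1469  0.046 ]
c3 [ 0.6351 -0.2732  0.046 ]
c4 [ 0.5485 -0.2612  0.046 ]
tips [ 0.6067 -0.1581  0.07  ] [ 0.5948 -0.2477  0.07  ]
corner mean [ 0.5998 -0.2037  0.046 ]
(350, 799, 3)
```

View pics/lid2.png

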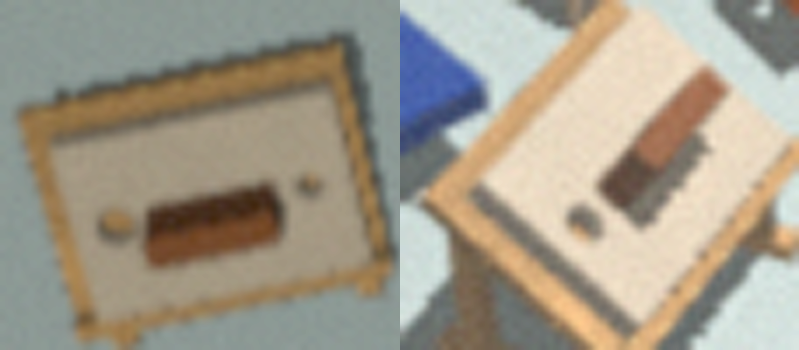

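Top: thick hole at (171.7,202.0), thin hole at (199.1,196.4), with the bar between them. Side: thick hole at (208.3,246.6), bar around (228,235). I'm moving above it for a closer look.

>>> jog_arm:
  fingers: [0.25, 0.5, 1, 1, 1]
  delta_pos:
    - [40, 2, 0]
    - [60, 3, 0]
    - [60, 3, 0]
    - [60, 3, 0]
    - [60, 3, 0]
  roll: [0, 0, 0, 0, 0]

```text
time: 8.98
tool_pos: [0.5241, 0.0898, 0.3133]
ee_rot: [0.754, 0.657, -0.001, -0.001]
wrist_force: [1.6, -0.2, 0.2]
finger_gap: 0.0852
grasp_force: 0.0
```

>>> jog_arm:
  fingers: [1, 1, 1, 1, 1]
  delta_pos:
    - [60, 3, 0]
    - [60, 3, 0]
    - [29, 0, 0]
    - [0, 0, 0]
    - [0, 0, 0]
  roll: [0, 0, 0, 0.18, 0.18]

```text
time: 9.6
tool_pos: [0.5498, 0.2358, 0.3126]
ee_rot: [0.86, 0.51, -0.002, -0.001]
wrist_force: [-0.6, -0.4, -0.2]
finger_gap: 0.0855
grasp_force: 0.0
```

>>> jog_arm:
  fingers: [1, 1, 1, 1, 1]
  delta_pos:
    - [0, 0, 0]
    - [0, 0, 0]
    - [0, 0, 0]
    - [0, 0, 0]
    - [0, 0, 0]
  roll: [0.18, 0.18, 0.18, 0.18, 0.14]

```text
time: 10.22
tool_pos: [0.5501, 0.2348, 0.3128]
ee_rot: [0.995, 0.105, -0.002, 0.0]
wrist_force: [-0.2, -0.2, 0.3]
finger_gap: 0.0859
grasp_force: 0.0
```

>>> jog_arm:
  fingers: [1]
  delta_pos:
    - [0, 0, 0]
  roll: [0]

```text
time: 10.35
tool_pos: [0.5502, 0.2349, 0.3132]
ee_rot: [0.994, 0.108, -0.001, 0.0]
wrist_force: [0.1, -0.2, -0.1]
finger_gap: 0.0855
grasp_force: 0.0
```

```bash
python3 - <<'E'
from h import *
o=manip.get_obs(); f=manip.grab_frame("wrist"); cv2.imwrite("pics/w3.png",f)
np.save("w3.npy",np.r_[o["tool_pos"],o["ee_rot"]]); print(o["tool_pos"],o["ee_rot"],o["joints"])
E
```

```text
[0.5502 0.2349 0.3132] [ 0.9942  0.1077 -0.0015  0.0004] [ 0.0565  0.4458 -0.6682  1.6683  0.2986  1.1351 -2.0474]
```

View pics/w3.png

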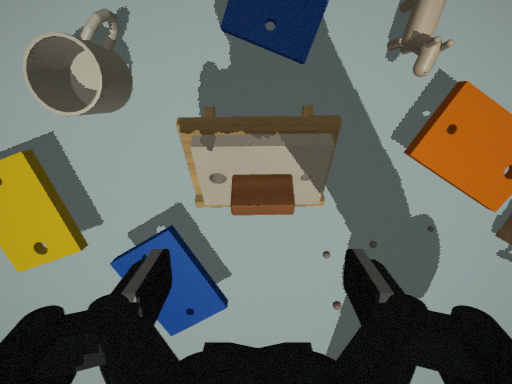

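Wrist view: the bar is at (231–294, 175–215), with its front top edge at row ~215. The thick hole is at (218,178) and the thin hole at (306,177). I'll triangulate against the top view.

```bash
python3 - <<'E'
from h import *
w=np.load("w3.npy");C=cam("wrist",dict(tool_pos=w[:3],ee_rot=w[3:]));T=cam("top");S=cam("side")
def box(fn,x0,y0,x1,y1):
    im=cv2.imread(fn).astype(int)[y0:y1,x0:x1]
    m=((im[...,2]-im[...,0])>1.05*im[...,0]+8).astype(np.uint8)
    c=max(cv2.findContours(m,0,1)[0],key=cv2.contourArea); r=cv2.minAreaRect(c)
    p=cv2.boxPoints(r)+[x0,y0]; return p,cv2.contourArea(c)
a,_=box("pics/w3.png",222,168,305,222);print(a)
b,_=box("pics/top2.png",172,190,200,212);print(b)
def low(p): p=p[np.argsort(p[:,1])][2:]; return p[np.argsort(p[:,0])]
la,lb=low(a),low(b)
for i in(0,1): print("front top edge",tri(ray(C,*la[i]),ray(T,*lb[i])))
for n,x,y in(("thick",(218,178),(171.7,202)),("thin",(306,177),(199.1,196.4))): print(n,tri(ray(C,*x),ray(T,*y)))
p=tri(ray(T,171.7,202),ray(S,208.3,246.6));print("thick top/side",p)
# assumed heights for bar top edge
for z in(.09,.1,.11,.12): print(z,onz(C,*la[0],z),onz(T,*lb[0],z),onz(C,*la[1],z),onz(T,*lb[1],z))
E
```

```text
[[231. 175.]
 [294. 175.]
 [294. 214.]
 [231. 214.]]
[[175.2432 200.4595]
 [192.7568 197.5405]
 [193.8378 204.027 ]
 [176.3243 206.9459]]
front top edge [0.5192 0.2532 0.1156]
front top edge [0.5307 0.1964 0.1156]
thick [0.5411 0.2749 0.079 ]
thin [0.5614 0.1862 0.0805]
thick top/side [0.5404 0.2739 0.0871]
0.09 [0.5087 0.2538 0.09  ] [0.5234 0.2573 0.09  ] [0.5229 0.1891 0.09  ] [0.5337 0.2018 0.09  ]
0.1 [0.5128 0.2537 0.1   ] [0.5219 0.2555 0.1   ] [0.5264 0.1912 0.1   ] [0.5321 0.2005 0.1   ]
0.11 [0.5168 0.2537 0.11  ] [0.5203 0.2537 0.11  ] [0.53   0.1934 0.11  ] [0.5304 0.1991 0.11  ]
0.12 [0.5209 0.2536 0.12  ] [0.5187 0.2519 0.12  ] [0.5336 0.1955 0.12  ] [0.5287 0.1977 0.12  ]
```

>>> jog_arm:
  fingers: [1, 1, 1]
  delta_pos:
    - [-16, 5, 40]
    - [0, 0, 53]
    - [0, 0, 0]
  roll: [0, 0, 0]

```text
time: 10.78
tool_pos: [0.5336, 0.225, 0.2177]
ee_rot: [0.994, 0.108, -0.005, 0.001]
wrist_force: [0.4, -0.5, 1.2]
finger_gap: 0.0855
grasp_force: 0.0
```

```bash
python3 - <<'E'
from h import *
o=manip.get_obs(); f=manip.grab_frame("wrist"); cv2.imwrite("pics/w4.png",f)
C=cam("wrist",o); print(o["tool_pos"],o["ee_rot"],manip.tip_extent)
im=f.astype(int); m=((im[...,2]-im[...,0])>1.05*im[...,0]+8).astype(np.uint8); m[:,:180]=0;m[:,340:]=0;m=cv2.morphologyEx(m,cv2.MORPH_OPEN,np.ones((5,5)))
c=max(cv2.findContours(m,0,1)[0],key=cv2.contourArea); p=cv2.boxPoints(cv2.minAreaRect(c)); print(p,cv2.boundingRect(c))
# rear top edge: brightness step along the middle column
col=im[:,255:262].mean(1).sum(1); print(np.c_[np.arange(200,300,2),col[200:300:2].astype(int)].tolist())
for z in(.11,.1156,.12): print([onz(C,*q,z) for q in p])
E
```

```text
[0.5336 0.225  0.2177] [ 0.9941  0.1079 -0.0047  0.0011] 0.0726
[[207. 181.]
 [303. 181.]
 [303. 241.]
 [207. 241.]] (207, 181, 97, 61)
[[200, 149], [202, 166], [204, 155], [206, 159], [208, 175], [210, 182], [212, 180], [214, 180], [216, 179], [218, 183], [220, 189], [222, 189], [224, 195], [226, 187], [228, 212], [230, 294], [232, 274], [234, 275], [236, 271], [238, 270], [240, 259], [242, 394], [244, 515], [246, 517], [248, 515], [250, 515], [252, 517], [254, 516], [256, 515], [258, 515], [260, 515], [262, 515], [264, 514], [266, 514], [268, 513], [270, 515], [272, 515], [274, 514], [276, 514], [278, 513], [280, 512], [282, 512], [284, 514], [286, 512], [288, 511], [290, 511], [292, 513], [294, 511], [296, 511], [298, 513]]
[array([0.5564, 0.2614, 0.11  ]), array([0.5691, 0.2039, 0.11  ]), array([0.5296, 0.1932, 0.11  ]), array([0.5161, 0.2547, 0.11  ])]
[array([0.5582, 0.2608, 0.1156]), array([0.5704, 0.2051, 0.1156]), array([0.5322, 0.1948, 0.1156]), array([0.5191, 0.2543, 0.1156])]
[array([0.5595, 0.2603, 0.12  ]), array([0.5715, 0.2061, 0.12  ]), array([0.5342, 0.196 , 0.12  ]), array([0.5215, 0.254 , 0.12  ])]
```

>>> jog_arm:
  fingers: [1, 1, 1, 1]
  delta_pos:
    - [3, 0, 30]
    - [0, 0, 18]
    - [0, 0, 9]
    - [0, 0, 0]
  roll: [0, 0, 0, 0]

```text
time: 11.32
tool_pos: [0.5393, 0.2275, 0.1651]
ee_rot: [0.994, 0.107, -0.0, -0.0]
wrist_force: [0.7, -0.1, 0.0]
finger_gap: 0.0856
grasp_force: 0.0
```

```bash
python3 - <<'E'
from h import *
o=manip.get_obs(); f=manip.grab_frame("wrist"); s=manip.grab_frame("side")
print(o["tool_pos"],o["ee_rot"],o["wrist_force"])
z=lambda i,x,y,w,h,s:cv2.resize(i[y:y+h,x:x+w],None,fx=s,fy=s,interpolation=cv2.INTER_CUBIC)
m=np.hstack([z(f,100,100,312,284,1.28)[:360],z(s,165,170,80,72,5)[:360]]); m=np.clip(m.astype(float)*1.5,0,255).astype(np.uint8);print(m.shape);cv2.imwrite("pics/c5.png",m)
E
```

```text
[0.5393 0.2275 0.1651] [ 0.9943  0.1069 -0.0001 -0.    ] [ 0.652  -0.0832  0.0191]
(360, 799, 3)
```

View pics/c5.png

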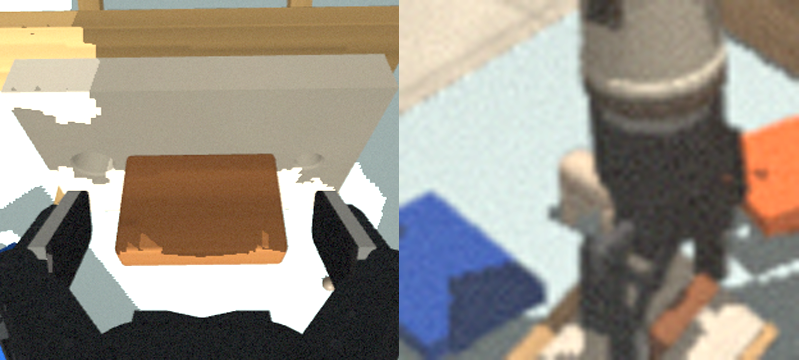

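Crop: the bar sits centred between the open fingers (bar mid column ~201, finger mid ~201.5), and the mug-side objects are untouched. I'm closing on the bar's ends.

>>> jog_arm:
  fingers: [0.9, 0.8, 0.7, 0.5, 0.3]
  delta_pos:
    - [0, 0, 2]
    - [0, 0, 0]
    - [0, 0, 0]
    - [0, 0, 0]
    - [0, 0, 0]
  roll: [0, 0, 0, 0, 0]

```text
time: 12.05
tool_pos: [0.5394, 0.2277, 0.1637]
ee_rot: [0.994, 0.107, 0.0, -0.0]
wrist_force: [-1.7, -0.6, 5.4]
finger_gap: 0.0589
grasp_force: 64.5
```

>>> jog_arm:
  fingers: [0, 0, 0]
  delta_pos:
    - [0, 0, 0]
    - [0, 0, 0]
    - [0, 0, 0]
  roll: [0, 0, 0]

```text
time: 12.42
tool_pos: [0.5395, 0.2277, 0.1637]
ee_rot: [0.994, 0.107, 0.0, -0.0]
wrist_force: [-1.7, -0.1, 5.4]
finger_gap: 0.0589
grasp_force: 64.5
```

>>> jog_arm:
  fingers: [0, 0, 0, 0, 0]
  delta_pos:
    - [0, 0, -6]
    - [0, 0, -10]
    - [0, 0, -20]
    - [0, 0, -30]
    - [0, 0, -30]
  roll: [0, 0, 0, 0, 0]

```text
time: 13.05
tool_pos: [0.5393, 0.2275, 0.2609]
ee_rot: [0.994, 0.107, 0.0, -0.0]
wrist_force: [-0.2, 0.5, -4.1]
finger_gap: 0.0594
grasp_force: 65.5
```

>>> jog_arm:
  fingers: [0, 0]
  delta_pos:
    - [0, 0, -40]
    - [0, 0, 0]
  roll: [0, 0]

```text
time: 13.3
tool_pos: [0.5411, 0.2288, 0.3036]
ee_rot: [0.994, 0.107, 0.004, -0.001]
wrist_force: [0.9, 0.5, -3.8]
finger_gap: 0.0595
grasp_force: 65.8
```

```bash
python3 - <<'E'
from h import *
o=manip.get_obs(); f=manip.grab_frame("wrist"); s=manip.grab_frame("side"); t=manip.grab_frame("top");cv2.imwrite("pics/w6.png",f);cv2.imwrite("pics/top6.png",t);cv2.imwrite("pics/side6.png",s)
print(o["tool_pos"],o["ee_rot"],o["wrist_force"],o["wrist_torque"],o["joints"])
S=cam("side");u,v=map(int,proj(S,o["tool_pos"]-[0,0,.06]));print(u,v)
z=lambda i,x,y,w,h,s:cv2.resize(i[y:y+h,x:x+w],None,fx=s,fy=s,interpolation=cv2.INTER_CUBIC)
m=np.hstack([z(f,100,100,312,284,1.28)[:360],z(s,u-40,v-36,80,72,5)[:360]]); m=np.clip(m.astype(float)*1.4,0,255).astype(np.uint8);cv2.imwrite("pics/c6.png",m)
E
```

```text
[0.5411 0.2288 0.3036] [ 0.9943  0.1068  0.004  -0.001 ] [ 0.9456  0.5303 -3.7532] [0.0286 0.0522 0.0032] [ 0.073   0.4308 -0.6743  1.7135  0.2998  1.0939 -2.0507]
215 196
```

View pics/c6.png

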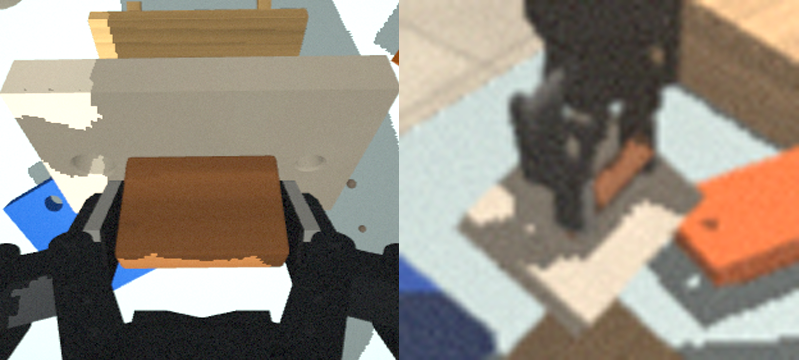

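The lid is held level in y but still tilted by 34°. I've used all ten viewings, so from here I measure numerically only. Since the tool can't tilt, I'll level the lid by lowering its low edge onto a clear bit of table and rolling it flat about that edge. First I check that the patch is empty.

```bash
python3 - <<'E'
from h import *
T=cam("top");b=cv2.imread("pics/top0.png")
for u,v in((120,300),(104,260),(160,277),(66,300),(259,274),(130,300)): print((u,v),onz(T,u,v,0))
c=np.array([.33,.39]);yaw=.87
x=np.array([np.cos(yaw),np.sin(yaw)]);y=np.array([-x[1],x[0]])
q=np.array([proj(T,np.append(c+a*x+d*y,0)) for a,d in((-.11,-.08),(.09,-.08),(.09,.08),(-.11,.08))]);print(q)
m=np.zeros(b.shape[:2],np.uint8);cv2.fillConvexPoly(m,q.astype(np.int32),1)
p=b[m>0];print(p.mean(0),p.std(0),p.min(0),p.max(0))
E
```

```text
(120, 300) [0.2272 0.4426 0.    ]
(104, 260) [0.3554 0.5054 0.    ]
(160, 277) [0.3027 0.3161 0.    ]
(66, 300) [0.2247 0.6187 0.    ]
(259, 274) [ 0.317 -0.011  0.   ]
(130, 300) [0.2276 0.4099 0.    ]
[[178.9535 271.8627]
 [135.4363 232.2906]
 [101.794  268.6982]
 [145.4682 309.6249]]
[99.028  93.5129 81.8958] [ 6.5681 22.0345 27.6848] [18 35 13] [105 108 106]
```

```bash
python3 - <<'E'
from h import *
T=cam("top");b=cv2.imread("pics/top0.png").astype(int)
for c in([.225,.455],[.21,.47],[.24,.44]):
  for yaw in(.9,1.1,1.3):
    x=np.array([np.cos(yaw),np.sin(yaw)]);y=np.array([-x[1],x[0]]);c=np.array(c)
    q=np.array([proj(T,np.append(c+a*x+d*y,0)) for a,d in((-.10,-.075),(.06,-.075),(.06,.075),(-.10,.075))])
    m=np.zeros(b.shape[:2],np.uint8);cv2.fillConvexPoly(m,q.astype(np.int32),1)
    p=b[m>0];print(c,yaw,q.astype(int).tolist(),p.std(0),p.min(0),p.max(0))
E
```

```text
[0.225 0.455] 0.9 [[154, 302], [118, 270], [86, 307], [123, 339]] [1.2515 1.2161 1.3171] [ 96 100  89] [105 107  99]
[0.225 0.455] 1.1 [[154, 294], [112, 271], [88, 312], [130, 336]] [1.2498 1.2182 1.3114] [96 99 89] [105 108  99]
[0.225 0.455] 1.3 [[152, 286], [106, 272], [90, 318], [137, 332]] [1.2321 1.2096 1.2999] [ 96 100  89] [105 108  99]
[0.21 0.47] 0.9 [[149, 306], [113, 275], [81, 311], [118, 344]] [1.3025 1.2549 1.3592] [96 99 89] [105 107  99]
[0.21 0.47] 1.1 [[149, 299], [107, 275], [83, 317], [125, 341]] [1.2952 1.2414 1.3451] [96 99 89] [105 107  99]
[0.21 0.47] 1.3 [[147, 291], [101, 277], [85, 322], [132, 337]] [1.2803 1.2209 1.3435] [96 99 89] [105 107  99]
[0.24 0.44] 0.9 [[159, 297], [123, 266], [91, 302], [128, 334]] [1.2069 1.2139 1.2837] [ 97 100  89] [105 108  99]
[0.24 0.44] 1.1 [[159, 289], [117, 266], [93, 308], [135, 332]] [1.195  1.208  1.2792] [ 97 100  89] [105 108  99]
[0.24 0.44] 1.3 [[157, 282], [111, 268], [95, 313], [142, 327]] [1.1945 1.2133 1.2747] [ 97 100  89] [105 108  99]
```

>>> jog_arm:
  fingers: [0, 0, 0, 0, 0]
  delta_pos:
    - [-18, -17, 0]
    - [-36, -33, 0]
    - [-40, -36, 0]
    - [-40, -36, 0]
    - [-40, -36, 0]
  roll: [0, 0, 0, 0, 0]

```text
time: 14.08
tool_pos: [0.3325, 0.3453, 0.2978]
ee_rot: [0.994, 0.107, -0.001, 0.0]
wrist_force: [0.8, 0.5, -4.2]
finger_gap: 0.0591
grasp_force: 65.6
```

>>> jog_arm:
  fingers: [0, 0, 0, 0, 0]
  delta_pos:
    - [-40, -36, 0]
    - [-36, -33, 0]
    - [-19, -17, 0]
    - [0, 0, 0]
    - [0, 0, 0]
  roll: [0, 0, 0, -0.1, -0.17]

```text
time: 14.7
tool_pos: [0.2238, 0.4076, 0.2975]
ee_rot: [0.97, 0.245, -0.001, 0.001]
wrist_force: [-0.1, 0.0, -3.2]
finger_gap: 0.0589
grasp_force: 65.6
```

>>> jog_arm:
  fingers: [0, 0, 0, 0, 0]
  delta_pos:
    - [0, 0, 0]
    - [0, 0, 0]
    - [0, 0, 40]
    - [0, 0, 40]
    - [0, 0, 30]
  roll: [-0.17, -0.17, -0.17, -0.1, 0]

```text
time: 15.32
tool_pos: [0.2252, 0.4059, 0.1862]
ee_rot: [0.854, 0.521, -0.002, 0.001]
wrist_force: [0.1, -0.7, -3.5]
finger_gap: 0.0592
grasp_force: 65.5
```

>>> jog_arm:
  fingers: [0, 0]
  delta_pos:
    - [0, 0, 20]
    - [0, 0, 0]
  roll: [0, 0]

```text
time: 15.58
tool_pos: [0.225, 0.4055, 0.1666]
ee_rot: [0.854, 0.521, -0.003, 0.001]
wrist_force: [0.1, 0.1, -3.4]
finger_gap: 0.0591
grasp_force: 65.8
```

>>> jog_arm:
  fingers: [0, 0, 0, 0, 0]
  delta_pos:
    - [0, 0, 25]
    - [0, 0, 15]
    - [0, 0, 5]
    - [0, 0, 3]
    - [0, 0, 0]
  roll: [0, 0, 0, 0, 0]

```text
time: 16.2
tool_pos: [0.2272, 0.4075, 0.121]
ee_rot: [0.854, 0.52, 0.0, 0.0]
wrist_force: [-0.1, -0.1, -5.0]
finger_gap: 0.0591
grasp_force: 66.0
```

>>> jog_arm:
  fingers: [0, 0, 0]
  delta_pos:
    - [0, 0, 3]
    - [0, 0, 2]
    - [0, 0, 0]
  roll: [0, 0, 0]

```text
time: 16.58
tool_pos: [0.2271, 0.4071, 0.1155]
ee_rot: [0.854, 0.52, -0.0, 0.0]
wrist_force: [0.3, -0.0, -4.3]
finger_gap: 0.0589
grasp_force: 66.0
```

>>> jog_arm:
  fingers: [0, 0, 0]
  delta_pos:
    - [0, 0, 2]
    - [0, 0, 2]
    - [0, 0, 0]
  roll: [0, 0, 0]

```text
time: 16.95
tool_pos: [0.2278, 0.4086, 0.1133]
ee_rot: [0.854, 0.52, 0.001, 0.0]
wrist_force: [-1.1, -2.2, 14.2]
finger_gap: 0.0588
grasp_force: 68.8
```

>>> jog_arm:
  fingers: [0, 0, 0]
  delta_pos:
    - [0, 0, 2]
    - [0, 0, 2]
    - [0, 0, 0]
  roll: [0, 0, 0]

```text
time: 17.32
tool_pos: [0.2295, 0.412, 0.1114]
ee_rot: [0.854, 0.52, 0.005, -0.002]
wrist_force: [1.8, 0.8, 24.9]
finger_gap: 0.0587
grasp_force: 71.6
```

>>> jog_arm:
  fingers: [0, 0, 0, 0]
  delta_pos:
    - [3, 0, 1]
    - [4, 0, 1]
    - [4, 0, 1]
    - [4, 0, 1]
  roll: [0, 0, 0, 0]

```text
time: 17.82
tool_pos: [0.235, 0.4226, 0.1057]
ee_rot: [0.854, 0.52, 0.002, -0.0]
wrist_force: [-1.0, -1.6, 14.0]
finger_gap: 0.0589
grasp_force: 73.2
```

>>> jog_arm:
  fingers: [0, 0, 0, 0]
  delta_pos:
    - [4, 0, 2]
    - [4, 0, 2]
    - [4, 0, 2]
    - [4, 0, 2]
  roll: [0, 0, 0, 0]

```text
time: 18.32
tool_pos: [0.2412, 0.4346, 0.0962]
ee_rot: [0.854, 0.52, -0.0, 0.001]
wrist_force: [-2.6, -3.8, 6.3]
finger_gap: 0.0589
grasp_force: 75.2
```

>>> jog_arm:
  fingers: [0, 0, 0]
  delta_pos:
    - [2, 0, 2]
    - [2, 0, 2]
    - [0, 0, 0]
  roll: [0, 0, 0]

```text
time: 18.7
tool_pos: [0.2431, 0.4383, 0.0921]
ee_rot: [0.854, 0.52, -0.0, 0.001]
wrist_force: [-1.3, -1.9, 5.0]
finger_gap: 0.0587
grasp_force: 76.7
```

>>> jog_arm:
  fingers: [0, 0, 0]
  delta_pos:
    - [0, 0, 2]
    - [0, 0, 1]
    - [0, 0, 0]
  roll: [0, 0, 0]

```text
time: 19.08
tool_pos: [0.2435, 0.4392, 0.0908]
ee_rot: [0.854, 0.52, 0.001, 0.0]
wrist_force: [-2.7, -5.0, 20.9]
finger_gap: 0.0591
grasp_force: 79.0
```

```bash
python3 - <<'E'
from h import *
o=manip.get_obs(); f=manip.grab_frame("wrist"); cv2.imwrite("pics/w7.png",f); C=cam("wrist",o)
print(o["tool_pos"],o["wrist_force"],o["wrist_torque"])
im=f.astype(int)
m=((im[...,2]-im[...,0])>1.05*im[...,0]+8).astype(np.uint8); m[:,:170]=0;m[:,345:]=0;m=cv2.morphologyEx(m,cv2.MORPH_OPEN,np.ones((5,5)))
c=max(cv2.findContours(m,0,1)[0],key=cv2.contourArea);print("bar",cv2.boundingRect(c))
print(np.c_[np.arange(0,384,4),im[0:384:4,253:263].mean(1).astype(int)].tolist())
E
```

```text
[0.2435 0.4392 0.0908] [-2.6612 -4.955  20.9202] [-1.4427  0.9051 -0.0913]
bar (188, 284, 140, 40)
[[0, 164, 167, 153], [4, 164, 168, 154], [8, 165, 168, 154], [12, 165, 168, 155], [16, 167, 169, 155], [20, 167, 169, 156], [24, 167, 169, 155], [28, 167, 170, 156], [32, 167, 170, 156], [36, 167, 170, 156], [40, 168, 171, 156], [44, 169, 171, 157], [48, 169, 172, 158], [52, 169, 171, 158], [56, 169, 172, 158], [60, 169, 172, 158], [64, 170, 173, 159], [68, 170, 173, 158], [72, 170, 173, 159], [76, 170, 173, 159], [80, 171, 173, 160], [84, 171, 173, 159], [88, 171, 174, 160], [92, 171, 173, 160], [96, 171, 174, 160], [100, 171, 174, 160], [104, 172, 174, 160], [108, 171, 174, 160], [112, 172, 175, 161], [116, 172, 174, 160], [120, 172, 175, 161], [124, 172, 174, 160], [128, 172, 175, 161], [132, 172, 175, 160], [136, 172, 175, 161], [140, 172, 174, 160], [144, 172, 175, 161], [148, 172, 175, 161], [152, 172, 175, 161], [156, 172, 175, 161], [160, 172, 174, 160], [164, 171, 174, 160], [168, 164, 166, 152], [172, 97, 99, 89], [176, 68, 79, 84], [180, 71, 82, 85], [184, 87, 100, 105], [188
[... 265 characters left out ...]
, 86, 99, 104], [244, 86, 98, 103], [248, 86, 98, 103], [252, 21, 37, 59], [256, 22, 42, 65], [260, 21, 40, 64], [264, 21, 40, 63], [268, 23, 38, 59], [272, 19, 36, 58], [276, 18, 34, 56], [280, 17, 36, 57], [284, 19, 36, 58], [288, 20, 37, 60], [292, 22, 41, 65], [296, 25, 46, 73], [300, 22, 45, 74], [304, 25, 46, 74], [308, 25, 47, 75], [312, 26, 45, 73], [316, 23, 44, 71], [320, 30, 53, 83], [324, 154, 172, 181], [328, 162, 172, 169], [332, 169, 171, 158], [336, 169, 172, 158], [340, 168, 171, 157], [344, 168, 171, 157], [348, 16, 16, 14], [352, 15, 13, 11], [356, 13, 14, 11], [360, 18, 17, 13], [364, 20, 18, 17], [368, 17, 15, 14], [372, 15, 15, 13], [376, 17, 17, 16], [380, 14, 13, 13]]
```

```bash
python3 - <<'E'
from h import *
o=manip.get_obs(); C=cam("wrist",o); Rt=R.from_quat(o["ee_rot"]).as_matrix()
im=cv2.imread("pics/w7.png").astype(int); col=im[:,253:263].mean(1).sum(1)
for a,b in((160,190),(244,258),(316,336)): print(np.c_[np.arange(a,b),col[a:b].astype(int)].tolist())
tl=lambda v,z:(Rt.T@(onz(C,258,v,z)-o["tool_pos"])*1000)[[0,2]]
print("rear bottom",tl(171.5,0),"rear top",tl(182,.016),"bar foot rear",tl(250.5,.016),"bar top front",tl(322,.056))
for v in(286,290,294,298): print(v,tl(v,.056))
E
```

```text
[[160, 507], [161, 509], [162, 510], [163, 510], [164, 506], [165, 510], [166, 510], [167, 509], [168, 483], [169, 437], [170, 377], [171, 312], [172, 287], [173, 288], [174, 272], [175, 238], [176, 232], [177, 237], [178, 237], [179, 236], [180, 239], [181, 240], [182, 281], [183, 291], [184, 293], [185, 293], [186, 293], [187, 295], [188, 295], [189, 290]]
[[244, 287], [245, 289], [246, 291], [247, 289], [248, 289], [249, 268], [250, 122], [251, 117], [252, 118], [253, 117], [254, 116], [255, 122], [256, 129], [257, 130]]
[[316, 139], [317, 144], [318, 137], [319, 156], [320, 166], [321, 166], [322, 211], [323, 314], [324, 508], [325, 508], [326, 509], [327, 509], [328, 505], [329, 500], [330, 499], [331, 501], [332, 500], [333, 498], [334, 499], [335, 499]]
rear bottom [40.5592 90.8428] rear top [38.9355 74.8411] bar foot rear [ 0.6416 74.8051] bar top front [-11.7047  34.7932]
286 [ 6.0602 34.8099]
290 [ 4.1611 34.8081]
294 [ 2.2439 34.8063]
298 [ 0.3084 34.8045]
```

The force jumped to 21 N, so the lid is flat on the table. Now I unload, release, and regrasp across the 16 mm bar after a 90° turn, which fixes both the tilt and the centring.

>>> jog_arm:
  fingers: [0, 0, 0]
  delta_pos:
    - [-1, 0, -3]
    - [0, 0, 0]
    - [0, 0, 0]
  roll: [0, 0, 0]

```text
time: 19.5
tool_pos: [0.2427, 0.4372, 0.0912]
ee_rot: [0.854, 0.52, -0.0, 0.0]
wrist_force: [-0.4, -0.1, -2.5]
finger_gap: 0.0586
grasp_force: 76.1
```

>>> jog_arm:
  fingers: [0.72, 0.8, 1, 1, 1]
  delta_pos:
    - [0, 0, 0]
    - [0, 0, 0]
    - [0, 0, 0]
    - [0, 0, -20]
    - [0, 0, -30]
  roll: [0, 0, 0, 0, 0]

```text
time: 20.12
tool_pos: [0.2423, 0.4369, 0.1415]
ee_rot: [0.854, 0.52, -0.001, 0.001]
wrist_force: [-0.2, 0.3, 0.1]
finger_gap: 0.0854
grasp_force: 0.0
```

>>> jog_arm:
  fingers: [1, 1, 1, 1, 1]
  delta_pos:
    - [0, 0, -50]
    - [0, 0, -50]
    - [0, 0, -30]
    - [0, 0, 0]
    - [0, 0, 0]
  roll: [0, 0, 0, 0, 0]

```text
time: 20.75
tool_pos: [0.2426, 0.4371, 0.2711]
ee_rot: [0.854, 0.52, -0.0, 0.001]
wrist_force: [0.4, -0.6, -0.0]
finger_gap: 0.0857
grasp_force: 0.0
```

```bash
cat > bar.py <<'E'
from h import *
import sys
o=manip.get_obs(); f=manip.grab_frame("wrist"); cv2.imwrite(sys.argv[1],f); C=cam("wrist",o); Rt=R.from_quat(o["ee_rot"]).as_matrix()
print(o["tool_pos"],o["ee_rot"],o["joints"][6])
im=f.astype(int); m=((im[...,2]-im[...,0])>1.05*im[...,0]+8).astype(np.uint8); m[300:]=0;m[:,:110]=0;m[:,400:]=0;m=cv2.morphologyEx(m,cv2.MORPH_OPEN,np.ones((5,5)))
for c in cv2.findContours(m,0,1)[0]:
    if cv2.contourArea(c)<200: continue
    p=cv2.approxPolyDP(c,3,True)[:,0]; print(cv2.boundingRect(c),p.tolist())
    for z in(.016,.056): print(z,[(Rt.T@(onz(C,u,v,z)-o["tool_pos"])*1000)[:2].round(1).tolist() for u,v in p])
E
python3 bar.py pics/w8.png
```

```text
[0.2426 0.4371 0.2711] [ 0.8542  0.52   -0.0005  0.0007] -1.7787511083439933
(228, 172, 59, 23) [[228, 181], [230, 194], [286, 191], [286, 180], [247, 180], [246, 172], [234, 173]]
0.016 [[-9.0, -31.8], [-24.4, -30.0], [-20.8, 33.8], [-7.9, 33.5], [-7.9, -10.4], [1.3, -11.4], [0.2, -24.8]]
0.056 [[1.7, -27.8], [-11.7, -26.2], [-8.6, 29.8], [2.7, 29.4], [2.7, -9.0], [10.8, -9.9], [9.8, -21.7]]
(340, 0, 60, 102) [[376, 0], [340, 63], [399, 101], [399, 76], [390, 77], [386, 71], [388, 62], [399, 60], [399, 0]]
0.016 [[168.1, 113.3], [113.3, 83.9], [77.0, 148.3], [101.2, 144.8], [100.2, 135.8], [105.9, 131.0], [114.2, 131.9], [116.1, 142.7], [168.1, 135.1]]
0.056 [[157.0, 99.5], [108.9, 73.7], [77.1, 130.2], [98.3, 127.1], [97.5, 119.2], [102.5, 115.0], [109.8, 115.8], [111.4, 125.2], [157.0, 118.6]]
(110, 0, 45, 43) [[154, 0], [112, 0], [110, 42], [115, 42]]
0.016 [[167.9, -96.5], [167.9, -136.2], [132.1, -143.4], [132.1, -138.5]]
0.056 [[156.9, -84.5], [156.8, -119.3], [125.5, -125.6], [125.5, -121.3]]
```

>>> jog_arm:
  fingers: [0.8, 0.6, 0.6, 0.6, 0.6]
  delta_pos:
    - [-3, 0, 0]
    - [0, 0, 0]
    - [0, 0, 0]
    - [0, 0, 0]
    - [0, 0, 0]
  roll: [-0.1, -0.18, -0.18, -0.18, -0.18]

```text
time: 21.42
tool_pos: [0.2409, 0.4342, 0.2701]
ee_rot: [0.573, 0.819, -0.002, 0.0]
wrist_force: [-0.6, 0.1, -0.4]
finger_gap: 0.0515
grasp_force: 0.0
```

>>> jog_arm:
  fingers: [0.6, 0.6, 0.6, 0.6, 0.6]
  delta_pos:
    - [0, 0, 20]
    - [0, 0, 30]
    - [0, 0, 20]
    - [0, 0, 0]
    - [0, 0, 0]
  roll: [-0.18, -0.18, -0.18, -0.18, -0.03]

```text
time: 22.05
tool_pos: [0.2407, 0.4341, 0.2001]
ee_rot: [0.236, 0.972, -0.002, -0.001]
wrist_force: [-0.2, 0.6, -0.2]
finger_gap: 0.0512
grasp_force: 0.0
```

>>> jog_arm:
  fingers: [0.6]
  delta_pos:
    - [0, 0, 0]
  roll: [0]

```text
time: 22.18
tool_pos: [0.2412, 0.4346, 0.2011]
ee_rot: [0.238, 0.971, -0.001, -0.0]
wrist_force: [0.0, 0.4, 0.1]
finger_gap: 0.0512
grasp_force: 0.0
```

```bash
python3 bar.py pics/w9.png
```

```text
[0.2412 0.4346 0.2011] [ 0.238   0.9713 -0.0008 -0.0003] -0.4411049058326356
(243, 159, 20, 81) [[246, 159], [244, 237], [249, 234], [254, 239], [254, 233], [249, 232], [255, 227], [262, 230], [262, 168], [257, 166], [259, 159]]
0.016 [[27.7, -9.0], [-46.4, -11.7], [-43.3, -7.0], [-48.4, -2.3], [-42.3, -2.3], [-41.2, -7.0], [-36.2, -1.3], [-39.2, 5.2], [19.7, 4.9], [21.5, 0.5], [27.7, 2.2]]
0.056 [[35.4, -7.5], [-27.0, -9.7], [-24.4, -5.8], [-28.8, -1.8], [-23.6, -1.8], [-22.7, -5.7], [-18.4, -1.0], [-21.0, 4.5], [28.7, 4.2], [30.2, 0.6], [35.4, 2.0]]
```

>>> jog_arm:
  fingers: [0.6, 0.6, 0.6, 0.6, 0.6]
  delta_pos:
    - [0, -2, 30]
    - [0, 0, 40]
    - [0, 0, 23]
    - [0, 0, 10]
    - [0, 0, 0]
  roll: [0, 0, 0, 0, 0]

```text
time: 22.85
tool_pos: [0.2403, 0.4331, 0.0986]
ee_rot: [0.237, 0.972, -0.001, 0.0]
wrist_force: [0.4, 0.8, -0.2]
finger_gap: 0.0509
grasp_force: 0.0
```

>>> jog_arm:
  fingers: [0.4, 0.3, 0.2, 0.1, 0]
  delta_pos:
    - [0, 0, 0]
    - [0, 0, 0]
    - [0, 0, 0]
    - [0, 0, 0]
    - [0, 0, 0]
  roll: [0, 0, 0, 0, 0]

```text
time: 23.48
tool_pos: [0.2406, 0.4329, 0.0992]
ee_rot: [0.237, 0.972, -0.0, 0.0]
wrist_force: [-0.9, -3.3, 6.6]
finger_gap: 0.015
grasp_force: 59.9
```

>>> jog_arm:
  fingers: [0, 0, 0]
  delta_pos:
    - [0, 0, 0]
    - [0, 0, 0]
    - [0, 0, 0]
  roll: [0, 0, 0]

```text
time: 23.85
tool_pos: [0.2406, 0.433, 0.0992]
ee_rot: [0.237, 0.972, -0.0, 0.0]
wrist_force: [-0.7, -2.0, 5.8]
finger_gap: 0.0149
grasp_force: 60.0
```

>>> jog_arm:
  fingers: [0, 0, 0, 0, 0]
  delta_pos:
    - [0, 0, -5]
    - [0, 0, -15]
    - [0, 0, -40]
    - [0, 0, -50]
    - [0, 0, -50]
  roll: [0, 0, 0, 0, 0]

```text
time: 24.48
tool_pos: [0.24, 0.4328, 0.2605]
ee_rot: [0.236, 0.972, -0.001, -0.0]
wrist_force: [1.4, 1.6, -4.1]
finger_gap: 0.0148
grasp_force: 59.4
```

>>> jog_arm:
  fingers: [0, 0, 0, 0, 0]
  delta_pos:
    - [-24, -16, -10]
    - [-47, -31, 0]
    - [-47, -31, 0]
    - [-47, -31, 0]
    - [-47, -31, 0]
  roll: [0, 0, 0, 0, 0]

```text
time: 25.1
tool_pos: [0.3646, 0.2097, 0.2695]
ee_rot: [0.236, 0.972, -0.0, 0.001]
wrist_force: [1.2, 0.4, -4.6]
finger_gap: 0.015
grasp_force: 59.3
```

>>> jog_arm:
  fingers: [0, 0, 0, 0, 0]
  delta_pos:
    - [-47, -31, 0]
    - [-47, -31, 0]
    - [-47, -31, 0]
    - [-47, -31, 0]
    - [-47, -31, 0]
  roll: [0, 0, 0, 0, 0]

```text
time: 25.72
tool_pos: [0.5022, -0.0357, 0.2698]
ee_rot: [0.236, 0.972, -0.0, 0.0]
wrist_force: [1.4, 1.3, -3.5]
finger_gap: 0.0153
grasp_force: 59.4
```

>>> jog_arm:
  fingers: [0, 0, 0, 0, 0]
  delta_pos:
    - [-47, -31, 0]
    - [-47, -31, 0]
    - [-47, -31, 0]
    - [-23, -15, 0]
    - [0, 0, 0]
  roll: [0, 0, 0, 0, 0.1]

```text
time: 26.35
tool_pos: [0.5978, -0.2091, 0.2688]
ee_rot: [0.288, 0.958, -0.0, -0.0]
wrist_force: [-0.3, 0.7, -4.0]
finger_gap: 0.0149
grasp_force: 59.4
```

>>> jog_arm:
  fingers: [0, 0, 0, 0, 0]
  delta_pos:
    - [0, 0, 0]
    - [0, 0, 0]
    - [0, 0, 0]
    - [0, 0, 0]
    - [0, 0, 0]
  roll: [0.17, 0.17, 0.17, 0.17, 0.17]

```text
time: 26.98
tool_pos: [0.5974, -0.205, 0.2694]
ee_rot: [0.657, 0.754, 0.0, -0.0]
wrist_force: [0.2, 0.7, -3.9]
finger_gap: 0.0149
grasp_force: 59.4
```

>>> jog_arm:
  fingers: [0, 0, 0, 0]
  delta_pos:
    - [0, 0, 0]
    - [0, 0, 0]
    - [0, 0, 0]
    - [0, 0, 0]
  roll: [0.17, 0.1, 0, 0]

```text
time: 27.48
tool_pos: [0.5976, -0.2053, 0.2693]
ee_rot: [0.75, 0.662, -0.0, 0.0]
wrist_force: [0.5, 0.1, -4.6]
finger_gap: 0.0153
grasp_force: 59.4
```

```bash
python3 - <<'E'
from h import *
o=manip.get_obs(); f=manip.grab_frame("wrist"); cv2.imwrite("pics/w10.png",f)
f0,cx,cy,M=cam("wrist",o); c=manip.camera_info("wrist"); A=np.linalg.inv(c["tool_from_camera"])
def px(x,y,z): q=A@[x/1e3,y/1e3,z/1e3,1]; return q[0]/q[2]*f0+cx,q[1]/q[2]*f0+cy
for n,X in(("thick",(45,0,83.2)),("edge+x",(65,0,83.2)),("L",(45,-45,83.2)),("R",(45,45,83.2)),("barTopEnd",(30,0,43.2)),("barFootEnd",(30,0,83.2)),("barTop+-",(30,8,43.2))): print(n,np.round(px(*X),1))
g=cv2.cvtColor(f,cv2.COLOR_BGR2GRAY).astype(int)
u0,v0=map(int,px(45,0,83.2))
print("row",v0,g[v0,u0-40:u0+41:2].tolist(),"cols from",u0-40)
print("col",u0,np.c_[np.arange(v0-70,v0+50,2),g[v0-70:v0+50:2,u0-2:u0+3].mean(1).astype(int)].tolist())
print("wide",g[v0,0:512:6].tolist())
E
```

```text
thick [255.1 165.9]
edge+x [255.  126.7]
L [168.7 165.8]
R [341.3 165.9]
barTopEnd [254.5 222.6]
barFootEnd [255.1 193.3]
barTop+- [274.1 222.6]
row 165 [109, 109, 108, 110, 110, 111, 111, 106, 106, 108, 113, 108, 105, 93, 76, 100, 114, 114, 110, 115, 114, 112, 111, 111, 114, 111, 111, 112, 85, 87, 101, 111, 110, 108, 106, 109, 108, 108, 105, 108, 108] cols from 215
col 255 [[95, 98], [97, 98], [99, 101], [101, 105], [103, 105], [105, 105], [107, 105], [109, 105], [111, 93], [113, 110], [115, 111], [117, 110], [119, 110], [121, 111], [123, 98], [125, 89], [127, 107], [129, 108], [131, 108], [133, 108], [135, 108], [137, 107], [139, 107], [141, 107], [143, 107], [145, 108], [147, 96], [149, 110], [151, 109], [153, 71], [155, 71], [157, 70], [159, 72], [161, 113], [163, 113], [165, 113], [167, 113], [169, 112], [171, 112], [173, 100], [175, 87], [177, 89], [179, 89], [181, 105], [183, 108], [185, 108], [187, 109], [189, 109], [191, 109], [193, 94], [195, 50], [197, 48], [199, 47], [201, 48], [203, 51], [205, 51], [207, 48], [209, 45], [211, 45], [213, 46]]
wide [173, 173, 174, 177, 176, 175, 176, 176, 176, 178, 179, 178, 179, 177, 178, 180, 179, 181, 180, 181, 180, 180, 175, 77, 182, 181, 170, 103, 116, 107, 107, 107, 110, 107, 108, 108, 107, 109, 108, 108, 96, 115, 113, 113, 108, 105, 105, 109, 105, 107, 109, 105, 112, 108, 109, 108, 108, 107, 103, 101, 102, 99, 98, 100, 98, 99, 107, 105, 102, 103, 105, 105, 96, 93, 98, 97, 95, 96, 170, 109, 179, 180, 179, 177, 179, 179]
```

>>> jog_arm:
  fingers: [0, 0, 0, 0, 0]
  delta_pos:
    - [1, 1, 30]
    - [0, 0, 35]
    - [0, 0, 15]
    - [0, 0, 10]
    - [0, 0, 0]
  roll: [0, 0, 0, 0, 0]

```text
time: 28.15
tool_pos: [0.599, -0.2049, 0.1791]
ee_rot: [0.75, 0.661, -0.0, 0.0]
wrist_force: [-0.5, -0.8, -3.8]
finger_gap: 0.0155
grasp_force: 59.2
```

>>> jog_arm:
  fingers: [0, 0, 0, 0]
  delta_pos:
    - [0, 0, 5]
    - [0, 0, 4]
    - [0, 0, 3]
    - [0, 0, 0]
  roll: [0, 0, 0, 0]

```text
time: 28.65
tool_pos: [0.5987, -0.2048, 0.1669]
ee_rot: [0.751, 0.661, -0.0, 0.0]
wrist_force: [0.5, 0.4, -4.0]
finger_gap: 0.0152
grasp_force: 59.4
```

>>> jog_arm:
  fingers: [0, 0, 0]
  delta_pos:
    - [0, 0, 3]
    - [0, 0, 3]
    - [0, 0, 0]
  roll: [0, 0, 0]

```text
time: 29.02
tool_pos: [0.5986, -0.2048, 0.1607]
ee_rot: [0.751, 0.661, -0.0, -0.0]
wrist_force: [0.5, -0.6, -4.4]
finger_gap: 0.0149
grasp_force: 59.4
```

>>> jog_arm:
  fingers: [0, 0, 0]
  delta_pos:
    - [0, 0, 3]
    - [0, 0, 2]
    - [0, 0, 0]
  roll: [0, 0, 0]

```text
time: 29.4
tool_pos: [0.5987, -0.2048, 0.1558]
ee_rot: [0.75, 0.661, -0.0, 0.0]
wrist_force: [-0.4, 0.6, -4.5]
finger_gap: 0.015
grasp_force: 59.4
```

>>> jog_arm:
  fingers: [0, 0, 0]
  delta_pos:
    - [0, 0, 3]
    - [0, 0, 2]
    - [0, 0, 0]
  roll: [0, 0, 0]

```text
time: 29.78
tool_pos: [0.5987, -0.2049, 0.1508]
ee_rot: [0.751, 0.661, -0.0, 0.0]
wrist_force: [-0.2, 0.0, -4.3]
finger_gap: 0.0149
grasp_force: 59.4
```

>>> jog_arm:
  fingers: [0, 0, 0]
  delta_pos:
    - [0, 0, 2]
    - [0, 0, 2]
    - [0, 0, 0]
  roll: [0, 0, 0]

```text
time: 30.15
tool_pos: [0.5987, -0.2048, 0.1469]
ee_rot: [0.751, 0.661, -0.0, 0.0]
wrist_force: [-0.7, 0.1, -5.1]
finger_gap: 0.0152
grasp_force: 59.4
```

>>> jog_arm:
  fingers: [0, 0, 0]
  delta_pos:
    - [0, 0, 1]
    - [0, 0, 1]
    - [0, 0, 0]
  roll: [0, 0, 0]

```text
time: 30.52
tool_pos: [0.599, -0.2049, 0.1453]
ee_rot: [0.751, 0.661, -0.0, 0.0]
wrist_force: [0.7, 0.4, -2.7]
finger_gap: 0.0149
grasp_force: 59.4
```

>>> jog_arm:
  fingers: [0, 0, 0]
  delta_pos:
    - [0, 0, 1]
    - [0, 0, 0.5]
    - [0, 0, 0]
  roll: [0, 0, 0]

```text
time: 30.9
tool_pos: [0.5999, -0.205, 0.1452]
ee_rot: [0.75, 0.661, 0.0, 0.001]
wrist_force: [-1.0, 1.0, 5.5]
finger_gap: 0.0151
grasp_force: 60.7
```

Seated at z 0.1452, exactly the predicted flush height. Now I unload, let go and back off.

>>> jog_arm:
  fingers: [0, 0, 0.2, 0.35, 0.5]
  delta_pos:
    - [0, 0, -1]
    - [0, 0, 0]
    - [0, 0, 0]
    - [0, 0, 0]
    - [0, 0, 0]
  roll: [0, 0, 0, 0, 0]

```text
time: 31.52
tool_pos: [0.5986, -0.2049, 0.1443]
ee_rot: [0.751, 0.661, -0.0, 0.0]
wrist_force: [0.0, 0.8, 0.7]
finger_gap: 0.0426
grasp_force: 0.0
```

>>> jog_arm:
  fingers: [0.5, 0.5, 0.5, 0.5, 0.5]
  delta_pos:
    - [0, 0, 0]
    - [0, 0, -10]
    - [0, 0, -40]
    - [0, 0, -50]
    - [0, 0, -50]
  roll: [0, 0, 0, 0, 0]

```text
time: 32.15
tool_pos: [0.5988, -0.2046, 0.2968]
ee_rot: [0.75, 0.661, -0.0, 0.0]
wrist_force: [1.0, -0.8, 0.3]
finger_gap: 0.0428
grasp_force: 0.0
```

>>> jog_arm:
  fingers: [0.5, 0.5, 0.5, 0.5]
  delta_pos:
    - [-5, -50, -20]
    - [-5, -50, 0]
    - [0, -25, 0]
    - [0, 0, 0]
  roll: [0, 0, 0, 0]

```text
time: 32.65
tool_pos: [0.4722, -0.1991, 0.3156]
ee_rot: [0.751, 0.66, -0.001, 0.001]
wrist_force: [2.6, -0.4, 0.9]
finger_gap: 0.0425
grasp_force: 0.0
```

```bash
python3 - <<'E'
from h import *
o=manip.get_obs(); f=manip.grab_frame("wrist"); cv2.imwrite("pics/w11.png",f); C=cam("wrist",o)
print(o["tool_pos"],o["ee_rot"])
im=f.astype(int); g=im.sum(2)
yaw=-.13;ax=np.array([np.cos(yaw),np.sin(yaw),0]);ay=np.array([-ax[1],ax[0],0]);s=np.array([.600,-.204,0])
for n,X in(("handleC",s-.1243*ax+[0,0,.045]),("hL",s-.1243*ax+.05*ay+[0,0,.045]),("hR",s-.1243*ax-.05*ay+[0,0,.045]),("lidc",s+[0,0,.062]),("thick",s+.045*ay+[0,0,.062]),("thin",s-.045*ay+[0,0,.062])): print(n,np.round(proj(C,X),1))
u,v=map(int,proj(C,s-.1243*ax+[0,0,.045]))
for dv in(-30,0,30): print("row",v+dv,"col0",u-20,g[v+dv,u-20:u+40].tolist())
q=[]
for a,b in((-.045,-.065),(.045,-.065),(.045,.065),(-.045,.065)): q.append(np.round(proj(C,s+a*ax+b*ay+[0,0,.062]),1).tolist())
print("lid corners expected",q)
# plaster mask (neutral, bright) around the expected lid
d=im[...,2]-im[...,0]; m=((d>-12)&(d<32)&(im[...,1]>75)).astype(np.uint8); 
k=np.zeros_like(m);cv2.fillConvexPoly(k,np.array(q,np.int32),1);k=cv2.dilate(k,np.ones((25,25)));m&=k
m=cv2.morphologyEx(m,cv2.MORPH_OPEN,np.ones((5,5)))
c=max(cv2.findContours(m,0,1)[0],key=cv2.contourArea);c=cv2.convexHull(c);W=np.array([onz(C,*p,.062)[:2]*1000 for p in c[:,0]],np.float32);print(cv2.minAreaRect(W))
E
```

```text
[ 0.4722 -0.1991  0.3156] [ 0.7509  0.6604 -0.0007  0.001 ]
handleC [258.6 159.3]
hL [258.8 114.4]
hR [258.5 200.3]
lidc [371.7 162.5]
thick [376.8 120.4]
thin [367.  201.1]
row 129 col0 238 [466, 462, 457, 468, 462, 469, 473, 463, 467, 468, 462, 463, 464, 463, 467, 452, 360, 183, 204, 209, 215, 212, 216, 198, 197, 220, 368, 438, 252, 258, 254, 264, 261, 255, 258, 322, 470, 468, 436, 282, 276, 280, 279, 278, 257, 259, 246, 258, 242, 220, 179, 193, 168, 187, 233, 248, 257, 249, 263, 252]
row 159 col0 238 [468, 466, 471, 465, 469, 469, 465, 463, 469, 466, 469, 465, 471, 469, 471, 447, 353, 357, 384, 428, 492, 427, 378, 334, 290, 232, 263, 259, 256, 255, 250, 258, 249, 251, 326, 464, 468, 470, 466, 462, 469, 468, 468, 469, 464, 468, 469, 459, 387, 230, 192, 182, 192, 236, 242, 249, 249, 256, 251, 252]
row 189 col0 238 [471, 469, 469, 465, 470, 469, 467, 466, 468, 471, 461, 470, 467, 462, 465, 455, 368, 368, 388, 428, 461, 412, 362, 314, 280, 325, 463, 435, 264, 256, 256, 328, 463, 460, 466, 470, 471, 471, 469, 465, 473, 467, 465, 471, 468, 467, 446, 327, 186, 197, 241, 323, 448, 465, 468, 462, 458, 460, 451, 444]
lid corners expected [[326.5, 217.3], [403.6, 217.4], [422.7, 100.6], [335.7, 100.4]]
((595.8750610351562, -202.98806762695312), (130.07374572753906, 100.97687530517578), 82.6529769897461)
```

The handle is unchanged (column 258.3) and the lid outline is aligned on the seat. By the numbers, though, the tray rebounded about 2 mm off the stop when I first let go. I'll hook the bar with half-open fingers and draw it gently back to the stop.

>>> jog_arm:
  fingers: [0.22, 0.22, 0.22, 0.22, 0.22]
  delta_pos:
    - [10, 4, 0]
    - [0, 0, 50]
    - [0, 0, 55]
    - [0, 0, 50]
    - [0, 0, 35]
  roll: [0, 0, 0, 0, 0]

```text
time: 33.33
tool_pos: [0.4796, -0.188, 0.1219]
ee_rot: [0.75, 0.661, -0.0, -0.001]
wrist_force: [0.3, 0.1, 0.1]
finger_gap: 0.0185
grasp_force: 0.0
```

>>> jog_arm:
  fingers: [0.22, 0.22, 0.22, 0.22]
  delta_pos:
    - [0, 0, 15]
    - [0, 0, 7]
    - [0, 0, 0]
    - [0, 0, 0]
  roll: [0, 0, 0, 0]

```text
time: 33.83
tool_pos: [0.4794, -0.1898, 0.1036]
ee_rot: [0.751, 0.661, -0.0, 0.001]
wrist_force: [-1.2, 1.5, -0.1]
finger_gap: 0.019
grasp_force: 0.5
```

>>> jog_arm:
  fingers: [0.22, 0.22, 0.22, 0.22]
  delta_pos:
    - [0, -4, 0]
    - [0, -3, 0]
    - [0, -2, 0]
    - [0, 0, 0]
  roll: [0, 0, 0, 0]

```text
time: 34.33
tool_pos: [0.4704, -0.1887, 0.103]
ee_rot: [0.751, 0.661, 0.0, 0.001]
wrist_force: [1.2, 0.6, 0.6]
finger_gap: 0.0191
grasp_force: 0.6
```

>>> jog_arm:
  fingers: [0.22, 0.22, 0.22]
  delta_pos:
    - [0, -1, 0]
    - [0, -1, 0]
    - [0, 0, 0]
  roll: [0, 0, 0]

```text
time: 34.7
tool_pos: [0.4699, -0.1887, 0.103]
ee_rot: [0.75, 0.661, 0.001, 0.002]
wrist_force: [6.3, -1.0, -2.3]
finger_gap: 0.0187
grasp_force: 3.1
```

>>> jog_arm:
  fingers: [0.22, 0.22, 0.22, 0.22]
  delta_pos:
    - [0, -1, 0]
    - [0, -1, 0]
    - [0, -1, 0]
    - [0, 0, 0]
  roll: [0, 0, 0, 0]

```text
time: 35.2
tool_pos: [0.4695, -0.1885, 0.1035]
ee_rot: [0.75, 0.661, 0.003, 0.004]
wrist_force: [11.9, -3.2, -7.4]
finger_gap: 0.0189
grasp_force: 6.0
```

>>> jog_arm:
  fingers: [0.22, 0.22, 0.22, 0.22, 0.22]
  delta_pos:
    - [0, 2, 0]
    - [0, 2, 0]
    - [0, 2, 0]
    - [0, 2, 0]
    - [0, 0, 0]
  roll: [0, 0, 0, 0, 0]

```text
time: 35.83
tool_pos: [0.472, -0.1886, 0.1021]
ee_rot: [0.751, 0.661, -0.001, -0.001]
wrist_force: [0.6, -0.1, -0.0]
finger_gap: 0.0184
grasp_force: 0.0
```

>>> jog_arm:
  fingers: [0.22, 0.22, 0.22, 0.22, 0.22]
  delta_pos:
    - [0, 0, 0]
    - [0, 0, -15]
    - [0, 0, -40]
    - [0, 0, -50]
    - [0, 0, -50]
  roll: [0, 0, 0, 0, 0]

```text
time: 36.45
tool_pos: [0.4726, -0.1885, 0.26]
ee_rot: [0.75, 0.661, -0.0, 0.0]
wrist_force: [0.6, -0.8, 0.4]
finger_gap: 0.0194
grasp_force: 0.0
```

>>> jog_arm:
  fingers: [0.22, 0.22, 0.22]
  delta_pos:
    - [0, 0, -50]
    - [0, 0, 0]
    - [0, 0, 0]
  roll: [0, 0, 0]

```text
time: 36.83
tool_pos: [0.4724, -0.1886, 0.308]
ee_rot: [0.751, 0.661, -0.0, 0.001]
wrist_force: [-0.0, 0.4, -0.2]
finger_gap: 0.0187
grasp_force: 0.0
```

```bash
python3 - <<'E'
from h import *
o=manip.get_obs(); f=manip.grab_frame("wrist"); cv2.imwrite("pics/w12.png",f); C=cam("wrist",o)
print(o["time"],o["tool_pos"],o["ee_rot"])
im=f.astype(int); g=im.sum(2)
yaw=-.13;ax=np.array([np.cos(yaw),np.sin(yaw),0]);ay=np.array([-ax[1],ax[0],0]);h=np.array([.4766,-.188,.045])
u,v=map(int,proj(C,h));print(proj(C,h))
for dv in(-20,20): print("row",v+dv,"col0",u-20,g[v+dv,u-20:u+30].tolist())
a=cv2.imread("pics/top0.png").astype(int)
# change check in the top view at mug, animal, loop tool, plates
t=manip.grab_frame("top");cv2.imwrite("pics/top12.png",t);t=t.astype(int)
for n,(x,y) in dict(mug=(125,184),animal=(227,150),loop=(375,240),blue1=(185,146),blue2=(160,253),orange=(258,181),yellow=(104,235)).items():
    r=22;print(n,np.abs(a[y-r:y+r,x-r:x+r]-t[y-r:y+r,x-r:x+r]).mean().round(1),np.percentile(np.abs(a[y-r:y+r,x-r:x+r]-t[y-r:y+r,x-r:x+r]),95))
E
```

```text
36.825 [ 0.4724 -0.1886  0.308 ] [ 0.7505  0.6608 -0.0004  0.0006]
(np.float64(259.5903811830592), np.float64(169.8933249254073))
row 149 col0 239 [473, 478, 470, 474, 472, 471, 481, 470, 473, 476, 476, 468, 469, 472, 465, 406, 349, 386, 426, 501, 464, 397, 358, 317, 293, 317, 252, 272, 254, 262, 259, 263, 260, 259, 332, 477, 475, 473, 469, 475, 472, 475, 447, 285, 273, 260, 258, 256, 229, 165]
row 189 col0 239 [474, 478, 474, 476, 480, 475, 478, 476, 474, 475, 473, 474, 475, 475, 449, 351, 362, 389, 431, 476, 414, 370, 340, 288, 232, 248, 263, 260, 259, 258, 258, 259, 263, 268, 274, 265, 260, 259, 267, 265, 259, 259, 263, 261, 270, 258, 250, 239, 261, 251]
mug 3.2 6.0
animal 3.3 6.0
loop 15.0 49.0
blue1 3.1 6.0
blue2 2.9 6.0
orange 3.4 6.0
yellow 3.5 7.0
```

```bash
python3 -c "
from cell import manip
print(manip.job_done())"
```

```text
the job is handed in; nothing more can be done
None
```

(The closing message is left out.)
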